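# Nudge a board carrier onto the jig's locating pins

### The arm

A 6-joint arm with a two-finger parallel gripper is mounted at the origin on the work surface. World frame = base frame: x ahead of the robot, y to its left, z up, the work surface at z = 0. Lengths are in mm, angles in rad, forces in N, time in s.
With the tool pointing down it reaches from about 300 to 775 mm from the base axis. Payload 14.6 kg.
Tool frame: the origin (TCP) lies between the finger pads; the fingertips stand 19 mm ahead of it and the grasp point (between the pads) is the TCP; z points along the fingers, y is the line along which they close (so a half turn about z gives the same grasp; the last joint's range is limited). The gripper opens to 94 mm and grips with 3 to 60 N. Pads are 16 mm wide; open, the fingers measure 119 mm over their backs; the gripper's body (75 mm by 177 mm) begins 78 mm behind the grasp point.
Start: joints at [1.105, 0.3, 1.521, -0, 1.321, -0.067], TCP at [213.569, 506.831, 224.446] pointing down, gripper open.
Joint ranges: [-3.03, 3.03], [-0.79, 2.21], [0.23, 2.52], [-1.04, 4.18], [0, 3.07], [-2.55, 2.55]. Speed limits (rad/s): [2.22, 2.22, 2.57, 3.14, 3.14, 3.14].

### API

Orientations are given as [roll, pitch, yaw] about the fixed x, y, z axes, in that order (R = Rz(yaw) Ry(pitch) Rx(roll)).
In Python, from cell import monitor, imaging, job, find_in, trace gives the robot as it stands. The module is installed in compiled form; this text tells all that it offers.
- The arm moves only by the tool arm_command, never from a script. Its argument "steps" is a list of rows, each a list of 5 numbers: the opening, from 0 (shut) to 1 (fully open), then the shift along the tool's x, y, z in mm, then the turn about the tool's z in degrees. In form: [[gripper, dx, dy, dz, turn], ...]. A call has 1 to 20 rows; each row is the pose to reach, as a shift and turn from the pose commanded when the call began, along the tool's axes at that moment; what a row does not reach only later rows make up. A row lasts 1/8 s, in which the tool goes at most 62.5 mm and 10.7 degrees, less where a joint would pass 70% of its speed; a pose out of reach is approached as far as the arm can. A call with a gripper value outside its range is refused whole. The fingers move at their own pace and stop on an object; "force" is the grip in N (left out, the last holds). Time passes only in rows, so rows that repeat a pose let the fingers close. It gives the time, the measured TCP pose, the force, the opening and the grip force at its end, in the units of the state.
- monitor.read_state(): the state, without advancing time (a new reading comes with each control period).
- imaging.camera(name): name is "scene" or "top"; returns a dict with "img" (420x560x3 uint8, red, green, blue), "mtx" (3x3 intrinsics, pixels), "view" (4x4, takes a point from world to camera coordinates). Camera axes: x right, y down, z forward; pixel columns grow to the right and rows downward; lengths in mm; the calibration is good to about 2 mm. A picture is of the moment at which its call begins. There is no depth.
- job.sign_off(): hands the job in; it is judged then, once.
Trained networks look in a picture, given as the dict that the camera call returned (one of the last four; its "shot" number tells which), for a name from the list of things; names that differ only in an ending like _2 or _b are one class to them, and where a whole thing is asked for, a point or a joint stands for the part that bears it (a point fixed in the world has none). Each returns a list of dicts, best first, with "p" (0 to 1); they miss things now and then, are a little off and sometimes report something else, mostly with a low value. They report only what shows in the picture. A call takes as long as a camera call. They do not tell look-alikes from the thing itself.
- find_in(picture, target): "rect" ([centre column, centre row, width, height] in pixels, round what is visible of it).
- trace(picture, target): "region" (420x560 bool, what is visible of it) and "rect" ([centre column, centre row, width, height] in pixels, round what is visible of it).
The state is a dict: "clock": time; "joints": joint angles; "qd": joint speeds; "effort": joint torques, N m; "eef_pos": TCP position; "eef_rot": TCP orientation; "wrist_force": force on the tool from outside, world axes, zero at the start; "moment": the same for the moment, N m; "finger_gap": finger opening in mm; "finger_force": force on a finger pad.
Only numpy, scipy, OpenCV 4.12 (cv2) and the standard library are available. Lean on these libraries where they do the work, as an engineer would, in place of code of your own. Each camera call takes 0.05 s, during which the arm holds its last target. There are 200 camera calls.

### The job

The aluminium carrier plate with the circuit board on it lies askew on top of the jig's two locating pins. Using only your fingertips against the plate, nudge it back towards the fence and along it until both of its holes drop over the pins and it lies flat on the jig's base, then take your hand away. Do not lift the plate, do not touch the delicate parts standing on the circuit board, and leave everything else on the bench where it is.

Things in the scene. Friction and masses are not known exactly. Their poses are not given: they have to be found in the camera images.
- jig: Fixed jig: steel base x -135..+115, y -135..+135 mm, top 20 mm above the bench. Origin at bench level under the seated carrier's middle; +x to the fence, +y left, z up. Fence: steel bar, y -90..+90 mm, face at x +66 mm, 10 mm thick, 22 mm above the base. The seated carrier has the jig's x, y and yaw: 1 mm off the fence, its ends level with the fence's ends.
- pin_left (a point): Foot of the left locating pin, on the axis at the level of the base's top (jig x +32, y +52, z +20 mm). Steel pin 10 mm in diameter, 10 mm high in all, its upper 5 mm a cone narrowing to 3 mm. At the start both pins are hidden under the carrier.
- pin_right (a point): Foot of the right locating pin, the same, at jig x +32, y -52, z +20 mm.
- carrier: Loose aluminium plate 130 (x) x 180 (y) x 6 mm, 0.5 kg, green board 68 x 150 x 2 mm on it at x -20. Origin: middle of underside. Starts on the pin tips and its robot-side edge, far side raised about 5 deg, 9-22 mm short of its seat, up to 32 mm too far left or right, turned up to 0.09 rad. Edges bare, slides at 3-6 N. Drops by its weight when both holes meet the pins. Seated: origin 20 mm above bench.
- hole_left (a point): Centre of the carrier's left through-hole, at the underside (carrier x +32, y +52, z 0 mm); 12.5 mm in diameter.
- hole_right (a point): Centre of the carrier's right through-hole, at the underside (carrier x +32, y -52, z 0 mm); 12.5 mm in diameter.
- components: Delicate parts on the board, not to be touched: black and orange connectors 12 mm wide, a chip and two capacitors, up to 16 mm above the board's top, within carrier x -44..+2, y -51..+58 mm. Fixed to the carrier. Origin: on top of the board (8 mm above the carrier's underside), above the carrier's origin.
- connector: spare black connector block, 12 x 40 x 14 mm, loose on the jig's base behind the fence. Bystander; origin at its underside.
- reel: grey plastic reel standing on its flange, 60 mm across, 42 mm high, on the bench behind the jig. Bystander; origin at its underside.
- flux_bottle: small white bottle with black cap, 30 mm across, 70 mm high, on the bench behind the jig. Bystander; origin at its underside.
- screwdriver: screwdriver with orange handle, 180 mm long, lying on the bench to the left. Bystander; origin at its underside.
- cutters: side cutters with black handles, about 150 mm long, lying on the bench to the right. Bystander; origin at its underside.
- parts_tray: grey divided parts tray, 100 x 140 x 30 mm, on the bench to the left or right. Bystander; origin at its underside.
- jar: amber glass jar with white lid, 56 mm across, 70 mm high, on the bench to the left or right. Bystander; origin at its underside.
There are look-alikes about, which are no part of the job. What is shaped like the carrier but turquoise is not meant.

How it is judged (in metres and radians):
At the end, for the whole second after the job is handed in: Both holes are down over their own pins (each hole's underside centre within 3 mm of its pin's foot), the carrier lies flat within 0.02 rad and is at rest (distance between hole_left and pin_left below 0.003 m and distance between hole_right and pin_right below 0.003 m and angle between carrier's own z axis and vertical below 0.02 rad and linear speed of carrier below 0.01 m/s); the robot touches nothing.
It fails at once if the carrier is lifted (its middle more than 16 mm above the jig's base) or tipped up (tilt over 0.2 rad) (z of carrier in the frame of jig above 0.036 m or angle between carrier's own z axis and vertical above 0.2 rad).
It fails at once if the delicate parts on the circuit board are touched with more than 0.5 N (contact force between any of the fingers, the arm and components above 0.5 N).
It fails at once if a bystander is moved by more than 25 mm (distance of any of connector, reel, flux_bottle, screwdriver, cutters, parts_tray, jar from where it was at the start of the episode above 0.025 m).
It also fails if it takes over 56 s, if anything falls off the work surface, if the arm or the gripper's body presses on something with over 40 N, if the wrist force passes 120 N, or if a joint passes its speed limit or range.

## Working session

There is one attempt and no reset: what is moved stays moved. The work goes in short steps, Python scripts to look and compute and a tool call to move; the robot and the scene stay as the last step left them, time stands still between calls to the robot, and variables do not carry over. Pictures are saved under pics/ and viewed, at most 10 in all, crops included, and the job is handed in when it is done.

Besides the shell and the picture viewer there is one more tool, called after "Request:" by a JSON object that holds its "fn" and its "kwargs", one argument or row to a line. arm_command: Moves the arm, as the interface text tells. Its arguments: {"type":"object","properties":{"steps":{"type":"array","items":{"type":"array","items":{"type":"number"}}},"force":{"type":"number"}},"required":["steps"]}

```bash
mkdir -p pics
cat > h.py <<'E'
import numpy as np, cv2
from cell import monitor, imaging, job, find_in, trace
def save(c,n,box=None,s=1):
    im=c["img"][:,:,::-1]
    if box: im=im[box[1]:box[3],box[0]:box[2]]
    cv2.imwrite(n,cv2.resize(im,None,fx=s,fy=s,interpolation=cv2.INTER_CUBIC))
def ray(c,u,v,z):
    V=np.array(c["view"]);K=np.array(c["mtx"]);R=V[:3,:3];t=V[:3,3];o=-R.T@t
    d=R.T@np.linalg.inv(K)@[u,v,1];return o+d*(z-o[2])/d[2]
def proj(c,P):
    V=np.array(c["view"]);K=np.array(c["mtx"]);p=(V[:3,:3]@np.atleast_2d(P).T).T+V[:3,3];q=p@K.T;return q[:,:2]/q[:,2:]
E
python3 - <<'E'
from h import *
t=imaging.camera("top");s=imaging.camera("scene")
save(t,"pics/t0.png",s=1.4);save(s,"pics/s0.png",s=1.4)
st=monitor.read_state();print(st)
for n in ["jig","carrier","hole_left","components"]:
    print(n,[(np.round(d["rect"]),round(d["p"],2)) for d in find_in(t,n)])
for c in (t,s): V=np.array(c["view"]);print(np.round(-V[:3,:3].T@V[:3,3]))
E
```

```text
{'clock': 0.1, 'joints': array([ 1.10538197e+00,  3.00391555e-01,  1.52149351e+00, -8.54174668e-06,
        1.32075262e+00, -6.66218110e-02]), 'qd': array([ 0.0007896 , -0.00107274, -0.00311749,  0.00091374, -0.00077057,
        0.00113603]), 'effort': array([ 8.34889070e-04, -5.32648122e+01, -3.53277361e+01,  7.09649012e-02,
        2.35950190e-02, -6.55152758e-05]), 'eef_pos': array([213.48516916, 506.63851264, 223.96701176]), 'eef_rot': array([-3.14054939e+00, -6.13145566e-05,  2.74280219e+00]), 'wrist_force': array([-0.49337901, -0.14147208, -0.15370882]), 'moment': array([ 0.01590041, -0.02084039, -0.01880074]), 'finger_force': 0.0, 'finger_gap': 93.90150102390622}
jig [(array([239., 208.,  99.,  89.]), 0.8), (array([238., 204.,  67.,  55.]), 0.34)]
carrier [(array([240., 203.,  64.,  46.]), 0.97), (array([342., 193.,  68.,  72.]), 0.78), (array([212., 310.,  71.,  59.]), 0.67), (array([326., 288.,  73.,  62.]), 0.64)]
hole_left [(array([237., 207.,  66.,  48.]), 0.71), (array([340., 193.,  62.,  70.]), 0.7), (array([329., 286.,  75.,  65.]), 0.63), (array([213., 307.,  66.,  54.]), 0.57)]
components [(array([241., 214.,  29.,  20.]), 0.68)]
[ 443.  -30. 1138.]
[1361.   23.  713.]
```

View pics/t0.png

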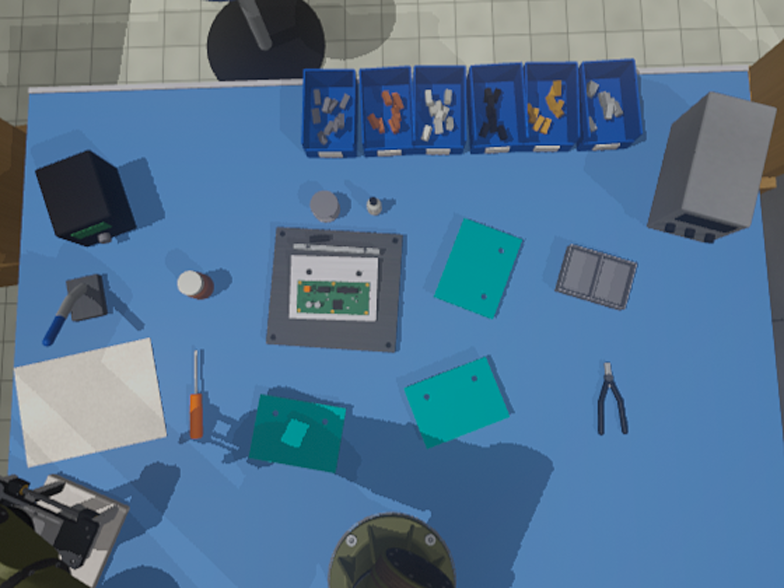

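View pics/s0.png

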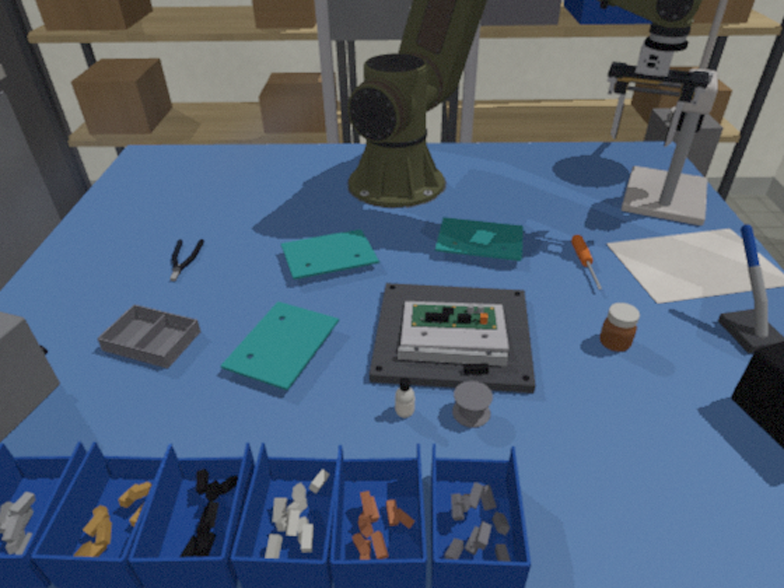

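The top view shows the silver plate with the green board on the jig at about (240,203). The three other carrier-shaped plates, at (342,193), (326,288) and (212,310), are turquoise, so they aren't meant. I'll confirm the silver one in an enlarged crop and measure it.

Run:
```python
from h import *
t=imaging.camera("top");s=imaging.camera("scene")
a=t["img"][150:265,180:300];b=s["img"][190:290,255:395]
A=cv2.resize(a[:,:,::-1],(480,460),interpolation=cv2.INTER_CUBIC)
cv2.imwrite("pics/c0.png",A);
cv2.imwrite("pics/c1.png",cv2.resize(b[:,:,::-1],None,fx=5,fy=5,interpolation=cv2.INTER_CUBIC))
```

```text
(no output)
```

View pics/c0.png

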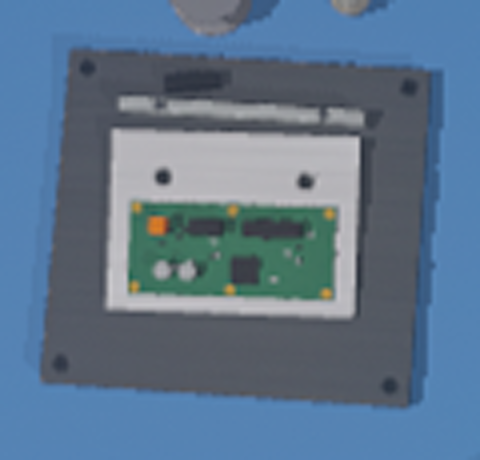

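View pics/c1.png

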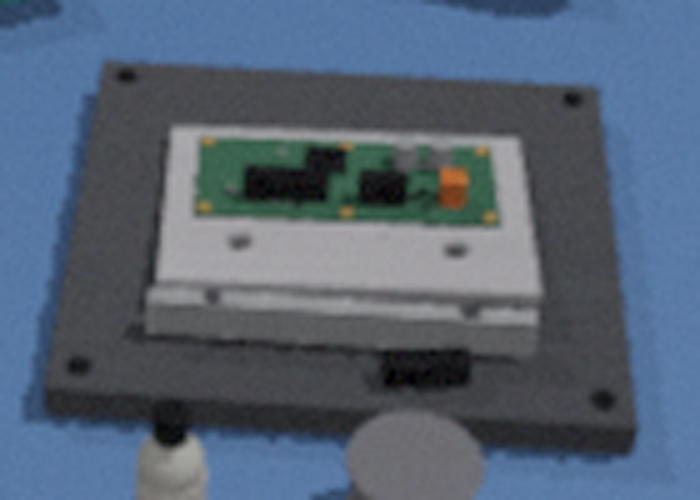

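The crops confirm the silver plate with the green board. It lies between the fence and the base's near edge. Next I'll fit the jig and carrier poses from their corners.

```bash
cat >> h.py <<'E'
from scipy.optimize import least_squares
def quad(mask,off,s):
    cs,_=cv2.findContours(mask.astype(np.uint8),cv2.RETR_EXTERNAL,cv2.CHAIN_APPROX_NONE)
    h=cv2.convexHull(max(cs,key=cv2.contourArea))
    q=cv2.approxPolyN(h,4,ensure_convex=True).reshape(-1,2).astype(float)
    return (q+.5)/s-.5+off
def order(q,pred): # nearest corner to each prediction
    return np.array([q[np.argmin(np.linalg.norm(q-p,axis=1))] for p in pred])
def tf(p,pts): # pose x,y,z,yaw,pitch
    c,s=np.cos(p[3]),np.sin(p[3]);cp,sp=np.cos(p[4]),np.sin(p[4])
    R=np.array([[c,-s,0],[s,c,0],[0,0,1]])@np.array([[cp,0,sp],[0,1,0],[-sp,0,cp]])
    return pts@R.T+p[:3]
def box(x0,x1,y,z): return np.array([[x1,y,z],[x1,-y,z],[x0,-y,z],[x0,y,z]],float)
def fit_top(t,s=8,o=(180,150),w=(120,115)):
    a=t["img"][o[1]:o[1]+w[1],o[0]:o[0]+w[0]]
    a=cv2.resize(a,None,fx=s,fy=s,interpolation=cv2.INTER_CUBIC);hsv=cv2.cvtColor(a,cv2.COLOR_RGB2HSV)
    H,S,V=cv2.split(hsv)
    green=(H>40)&(H<85)&(S>90);white=(S<40)&(V>150)
    k=np.ones((3*s//2,)*2,np.uint8)
    plate=cv2.morphologyEx((white).astype(np.uint8),cv2.MORPH_OPEN,k)
    blue=(S>100)&(H>95)&(H<125)
    base=cv2.morphologyEx(((S<75)&(V<125)).astype(np.uint8),cv2.MORPH_OPEN,k)
    return quad(base,o,s),quad(plate,o,s),quad(green,o,s)
E
python3 - <<'E'
from h import *
t=imaging.camera("top")
qb,qp,qg=fit_top(t);print(np.round(qb,1).tolist(),np.round(qp,1).tolist(),np.round(qg,1).tolist())
o=np.array([180,150])
B=order(qb,np.array([[70,48],[428,68],[410,405],[42,382]])/4+o)
P=order(qp,np.array([[112,128],[360,136],[354,318],[106,308]])/4+o)
G=order(qg,np.array([[131,203],[337,206],[333,300],[129,293]])/4+o)
jb=box(-135,115,135,20)
f=lambda p:(proj(t,tf([p[0],p[1],0,p[2],0],jb))-B).ravel()
r=least_squares(f,[520,20,-.05]);J=r.x;print("jig",np.round(J,3),np.round(r.fun,2))
cp=np.radians(-5)
def cpose(p): # rear edge on base; 
    return [p[0],p[1],20+65*np.sin(-cp),p[2],cp]
def g(p):
    q=cpose(p);return np.r_[(proj(t,tf(q,box(-65,65,90,6)))-P).ravel(),(proj(t,tf(q,box(-54,14,75,8)))-G).ravel()]
r=least_squares(g,[500,20,-.05]);C=r.x;print("car",np.round(C,3),np.round(r.fun,2))
c,s=np.cos(J[2]),np.sin(J[2]);d=C[:2]-J[:2];print("in jig",c*d[0]+s*d[1],-s*d[0]+c*d[1],C[2]-J[2])
np.save("J.npy",J)
q=cpose(C);h=tf(q,np.array([[32,52,6],[32,-52,6.]]));print("holes px",proj(t,h))
# fence check
print("fence px",proj(t,tf([*J[:2],0,J[2],0],np.array([[66,90,42],[66,-90,42],[76,-90,42],[76,90,42.]]))))
sc=imaging.camera("scene");im=sc["img"].copy()
for pts in (proj(sc,tf([*J[:2],0,J[2],0],jb)),proj(sc,tf(q,box(-65,65,90,6))),proj(sc,tf(q,box(-54,14,75,8))),proj(sc,tf([*J[:2],0,J[2],0],box(66,76,90,42)))):pass
im=cv2.resize(im,None,fx=5,fy=5,interpolation=cv2.INTER_CUBIC)
for pose,bx in (([*J[:2],0,J[2],0],jb),(q,box(-65,65,90,6)),(q,box(-54,14,75,8)),([*J[:2],0,J[2],0],box(66,76,90,42))):
    cv2.polylines(im,[np.int32(proj(sc,tf(pose,bx))*5+2)],True,(255,0,0),1)
cv2.imwrite("pics/o1.png",im[950:1450,1275:1975,::-1])
E
```

```text
[[287.2, 167.3], [281.7, 251.6], [189.7, 245.1], [197.3, 162.1]] [[269.6, 183.9], [268.2, 229.1], [206.1, 226.9], [207.8, 181.9]] [[263.2, 201.9], [262.4, 224.3], [211.4, 222.4], [212.8, 200.2]]
jig [ 5.96419e+02  1.06609e+02 -8.70000e-02] [-0.26 -0.53  0.34 -0.31  0.24  0.3  -0.34  0.49]
car [ 5.87275e+02  1.08970e+02 -5.70000e-02] [ 0.06  0.11 -0.01  0.11 -0.24 -0.16  0.06 -0.27 -0.64 -0.52  0.52 -0.53
  0.42  0.61 -0.17  0.64]
in jig -9.31345839093577 1.5608431199004418 0.02998561891737516
holes px [[220.40438168 193.78909611]
 [256.06216042 194.97869438]]
fence px [[209.12808755 177.1468157 ]
 [270.89598866 180.96671366]
 [271.13545834 177.56593949]
 [209.42511743 173.7684724 ]]
```

View pics/o1.png

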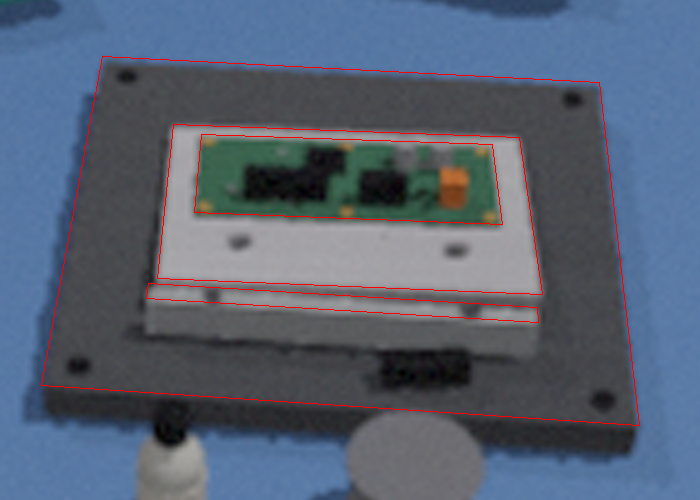

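The overlay agrees to under 1 mm. The carrier is about 9 mm short of its seat, about 1.5 mm left and turned +0.03 rad. I can push the near edge squarely with both open fingertips.

```bash
cat >> h.py <<'E'
def goto(jx,jy,z,dyaw=0):
    "shift in tool axes (mm) and turn (deg) from present pose to jig-frame TCP, tool x along -jig x"
    J=np.load("J.npy");s=monitor.read_state();c,n=np.cos(J[2]),np.sin(J[2])
    P=np.array([J[0]+c*jx-n*jy,J[1]+n*jx+c*jy,z]);d=P-s["eef_pos"];w=s["eef_rot"][2]
    a=np.array([np.cos(w),np.sin(w)]);b=np.array([np.sin(w),-np.cos(w)])
    t=np.degrees((w-(J[2]+np.pi+dyaw)+np.pi)%(2*np.pi)-np.pi)
    print(np.round([d[:2]@a,d[:2]@b,-d[2],t],1),"clock",s["clock"])
def where():
    J=np.load("J.npy");s=monitor.read_state();c,n=np.cos(J[2]),np.sin(J[2]);d=s["eef_pos"][:2]-J[:2]
    print("tcp jig",np.round([c*d[0]+n*d[1],-n*d[0]+c*d[1],s["eef_pos"][2],(s["eef_rot"][2]-J[2])%(2*np.pi)-np.pi],2),"F",np.round(s["wrist_force"],1),s["clock"])
E
python3 -c "
from h import *
goto(-98,0,140)"
```

```text
[-414.9 -250.2   84.4  -17.9] clock 0.5
```

Request:
{"fn": "arm_command", "kwargs": {
  "steps": [
    [1, -60, -36, 0, -6],
    [1, -115, -69, 0, -12],
    [1, -170, -102, 10, -17.9],
    [1, -225, -136, 20, -17.9],
    [1, -280, -169, 40, -17.9],
    [1, -335, -202, 60, -17.9],
    [1, -380, -229, 80, -17.9],
    [1, -415, -250, 84, -17.9],
    [1, -415, -250, 84, -17.9],
    [1, -415, -250, 84, -17.9],
    [1, -415, -250, 84, -17.9]
  ]
}}

```text
clock: 1.88
eef_pos: [498.5, 116.3, 140.8]
eef_rot: [3.141, 0.001, 3.057]
wrist_force: [0.2, 0.3, 0.6]
finger_gap: 94.1
finger_force: 0.0
```

```bash
python3 -c "
from h import *
where();goto(-98,0,41.5)
t=imaging.camera('top');s=imaging.camera('scene')
save(s,'pics/s2.png',(255,100,455,320),3);save(t,'pics/t2.png',(170,130,310,270),4)"
```

```text
tcp jig [-98.34   1.19 140.82   0.  ] F [0.2 0.3 0.6] 1.875
[-0.3 -1.2 99.3  0.1] clock 1.875
```

View pics/s2.png

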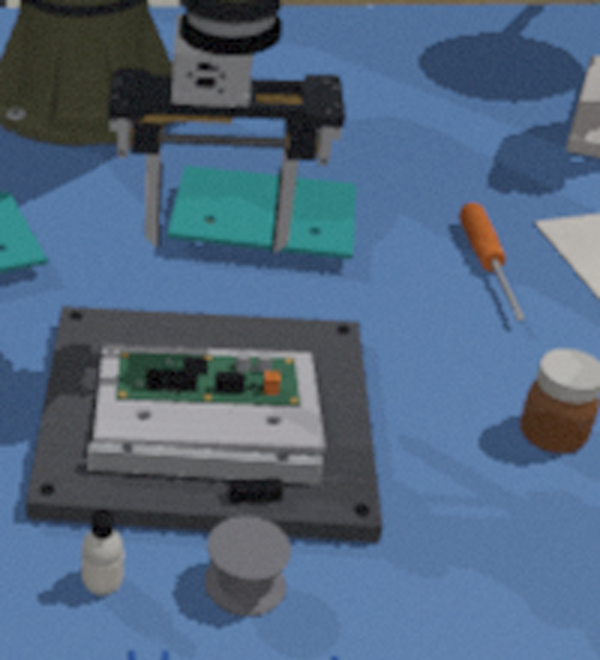

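The hand is behind the plate's near edge, with its fingertips at crop (155,240) and (283,250) and clear of everything. Now I'll lower it.

Request:
{"fn": "arm_command", "kwargs": {
  "steps": [
    [1, 0, -1, 45, 0],
    [1, 0, -1, 85, 0],
    [1, 0, -1, 97, 0],
    [1, 0, -1, 99, 0],
    [1, 0, -1, 99, 0],
    [1, 0, -1, 99, 0]
  ]
}}

```text
clock: 2.72
eef_pos: [499.4, 114.4, 42.6]
eef_rot: [3.141, 0.002, 3.055]
wrist_force: [0.3, 0.7, 0.7]
finger_gap: 94.0
finger_force: 0.0
```

```bash
python3 -c "
from h import *
where();goto(-64-1-10,0,41.5)"
```

```text
tcp jig [-97.31  -0.6   42.61   0.  ] F [0.3 0.7 0.7] 2.725
[-22.3   0.6   1.1   0. ] clock 2.725
```

Request:
{"fn": "arm_command", "kwargs": {
  "steps": [
    [1, -5, 0, 1, 0],
    [1, -10, 0, 1, 0],
    [1, -12, 0, 1, 0],
    [1, -13, 0, 1, 0],
    [1, -14, 0, 1, 0],
    [1, -15, 0, 1, 0],
    [1, -16, 0, 1, 0],
    [1, -17, 0, 1, 0],
    [1, -18, 0, 1, 0],
    [1, -19, 0, 1, 0],
    [1, -20, 0, 1, 0],
    [1, -21, 0, 1, 0],
    [1, -21, 0, 1, 0]
  ]
}}

```text
clock: 4.35
eef_pos: [519.9, 112.4, 40.4]
eef_rot: [-3.142, 0.0, 3.055]
wrist_force: [-0.0, -0.2, -1.0]
finger_gap: 93.7
finger_force: 0.0
```

```bash
python3 -c "
from h import *
where()
s=imaging.camera('scene')
save(s,'pics/s3.png',(255,190,395,290),5)"
```

```text
tcp jig [-76.71  -0.83  40.42   0.  ] F [-0.  -0.2 -1. ] 4.35
```

View pics/s3.png

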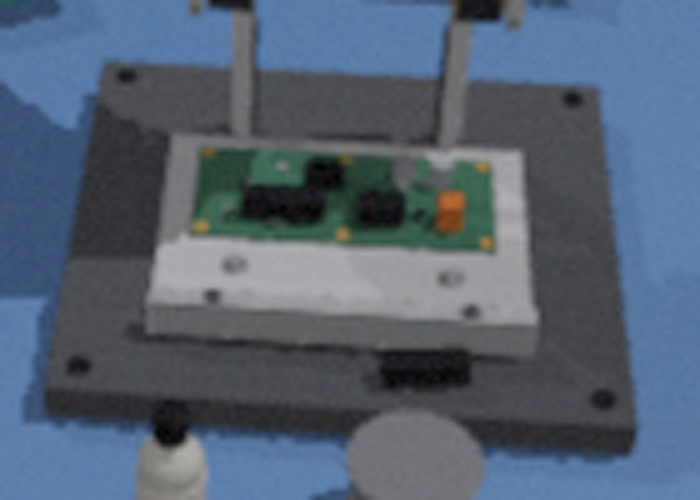

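The plate seems to have dropped: pin tips show in both holes at crop (235,264) and (450,278), and the front edge is down behind the fence. I'll back off, raise the hand and measure.

Request:
{"fn": "arm_command", "kwargs": {
  "steps": [
    [1, 5, 0, 0, 0],
    [1, 15, 0, 0, 0],
    [1, 25, 0, -10, 0],
    [1, 35, 0, -60, 0],
    [1, 80, 0, -110, 0],
    [1, 130, 0, -150, 0],
    [1, 180, 0, -150, 0],
    [1, 180, 0, -150, 0],
    [1, 180, 0, -150, 0]
  ]
}}

```text
clock: 5.52
eef_pos: [340.6, 128.1, 191.0]
eef_rot: [3.141, 0.001, 3.056]
wrist_force: [0.8, -0.1, 0.5]
finger_gap: 93.8
finger_force: 0.0
```

Run:
```python
from h import *
where();J=np.load("J.npy")
t=imaging.camera('top');s=imaging.camera('scene')
out=[]
for c,o,w,sg in ((t,(180,150),(120,115),1),):
    im=cv2.resize(c["img"],None,fx=5,fy=5,interpolation=cv2.INTER_CUBIC)
    q=[J[0],J[1],20,J[2],0]
im=[]
for c,(x,y) in ((t,(195,165)),(s,(265,195))):
    a=cv2.resize(c["img"],None,fx=5,fy=5,interpolation=cv2.INTER_CUBIC)
    for b in (box(-65,65,90,6),box(-54,14,75,8)): cv2.polylines(a,[np.int32(proj(c,tf([J[0],J[1],20,J[2],0],b))*5+2)],True,(255,0,0),1)
    im.append(a[y*5:y*5+400,x*5:x*5+(375 if c is t else 425)])
cv2.imwrite("pics/f.png",np.hstack(im)[:,:,::-1])
P=proj(t,tf([J[0],J[1],20,J[2],0],box(-54,14,75,8)))
qb,qp,qg=fit_top(t);print(np.round(order(qg,P)-P,2).tolist())
```

```text
tcp jig [-256.7    -0.73  190.98    0.  ] F [ 0.8 -0.1  0.5] 5.525
[[-0.2, 0.94], [-1.03, 0.7], [-0.49, -0.16], [0.54, -0.04]]
```

View pics/f.png

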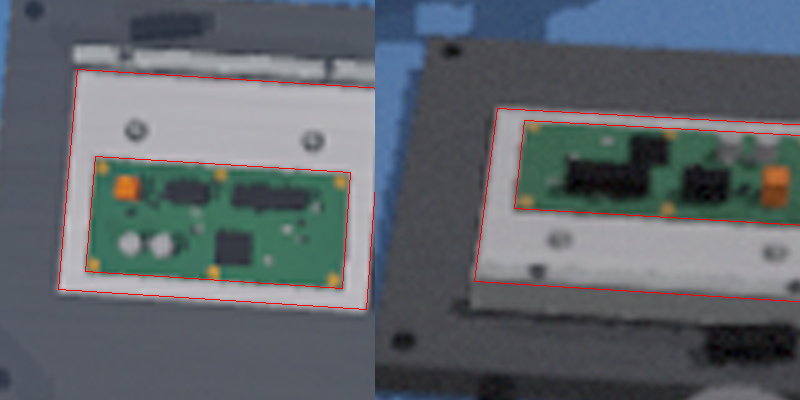

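The outline of the flat seated plate matches in both views, both holes show a pin in the middle (crop (136,130) and (312,141)), and the hand is clear.

```bash
python3 -c "
from h import *
print(job.sign_off())"
```

```text
the job is handed in; nothing more can be done
None
```

The job is handed in: the carrier plate sits flat on the jig's base with both holes over their pins, as checked in both camera views. The hand is clear of it, and it took about 6 s of the 56 s; sign-off gave no verdict.

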